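# Find the loose access panel of the bench service duct and push it open

## Task

One of the four identical panels on the blue bench duct is loose: press them one after another on their brass discs until you find the one that rocks, then push that panel fully open, so that it stands upright. Nothing needs picking up: leave the amphora neck, jug spout, pebble and awl where they are.

Things in the scene. Friction and masses are not known exactly. Their poses are not given: they have to be found in the camera images.
- duct: low blue service duct fixed on the bench, 160 mm (its x) by 326 mm (its y) by 80 mm tall; origin at the centre of its underside; x points away from the robot within 0.3 rad. Four identical pale panels lie flush in its top, side by side, each 130 (x) by 70 (y) by 8 mm thick, centred at duct y = +114, +38, -38, -114 mm (panel_0 to panel_3). One is loose; which one varies and cannot be seen
- duct_pivot (a point): middle of the line (along the duct's y, 76 mm above the bench, 7 mm to the robot's side of the duct's middle) on which all four panels pivot; a dark line marks it on each panel: 58 mm of panel lies on the robot's side of it, 72 mm beyond. Under the loose panel's robot-side end is a well 75 mm deep below the duct's top, with only a low 8 mm block on its floor
- panel_0 (a joint): tilt of panel 0 (counted from the robot's left), rad: 0 closed, growing as its robot-side end sinks and its far end rises; 1.57 upright against its stop. If loose, some 3 to 7 N at its disc tips it and its stiff hinge keeps it at any angle where it is left; if not, it gives under 2 mm there however firmly pressed. Far ends do not go down from closed
- panel_0_disc (a point): centre of the 12 mm brass disc on panel 0's upper face, the spot to press: 36 mm to the robot's side of the pivot, 22 mm from the panel's robot-side edge; moves with the panel
- panel_0_edge (a point): middle of panel 0's far edge at its upper face, 72 mm beyond the pivot; moves with the panel. Once the panel is tipped this edge stands up, and can be pushed from beyond towards the robot
- panel_1 (a joint): tilt of panel 1 (counted from the robot's left), rad: 0 closed, growing as its robot-side end sinks and its far end rises; 1.57 upright against its stop. If loose, some 3 to 7 N at its disc tips it and its stiff hinge keeps it at any angle where it is left; if not, it gives under 2 mm there however firmly pressed. Far ends do not go down from closed
- panel_1_disc (a point): centre of the 12 mm brass disc on panel 1's upper face, the spot to press: 36 mm to the robot's side of the pivot, 22 mm from the panel's robot-side edge; moves with the panel
- panel_1_edge (a point): middle of panel 1's far edge at its upper face, 72 mm beyond the pivot; moves with the panel. Once the panel is tipped this edge stands up, and can be pushed from beyond towards the robot
- panel_2 (a joint): tilt of panel 2 (counted from the robot's left), rad: 0 closed, growing as its robot-side end sinks and its far end rises; 1.57 upright against its stop. If loose, some 3 to 7 N at its disc tips it and its stiff hinge keeps it at any angle where it is left; if not, it gives under 2 mm there however firmly pressed. Far ends do not go down from closed
- panel_2_disc (a point): centre of the 12 mm brass disc on panel 2's upper face, the spot to press: 36 mm to the robot's side of the pivot, 22 mm from the panel's robot-side edge; moves with the panel
- panel_2_edge (a point): middle of panel 2's far edge at its upper face, 72 mm beyond the pivot; moves with the panel. Once the panel is tipped this edge stands up, and can be pushed from beyond towards the robot
- panel_3 (a joint): tilt of panel 3 (counted from the robot's left), rad: 0 closed, growing as its robot-side end sinks and its far end rises; 1.57 upright against its stop. If loose, some 3 to 7 N at its disc tips it and its stiff hinge keeps it at any angle where it is left; if not, it gives under 2 mm there however firmly pressed. Far ends do not go down from closed
- panel_3_disc (a point): centre of the 12 mm brass disc on panel 3's upper face, the spot to press: 36 mm to the robot's side of the pivot, 22 mm from the panel's robot-side edge; moves with the panel
- panel_3_edge (a point): middle of panel 3's far edge at its upper face, 72 mm beyond the pivot; moves with the panel. Once the panel is tipped this edge stands up, and can be pushed from beyond towards the robot
- amphora_neck: curved orange amphora neck with one handle, hollow, standing upright on its wide end, 85 mm tall, 80 mm across, the handle reaching 60 mm out from its axis along its +y; origin at the centre of its underside. Bystander.
- jug_spout: green-glazed jug spout, hollow, standing upright, about 55 mm tall, 68 mm across at the foot, a short lip to one side (its -x); origin at the centre of its underside. Bystander.
- pebble: grey pebble weight, 54 mm across and 24 mm tall, near the jug spout; origin at the centre of its underside. Bystander. (Another pebble farther off is mere decoration.)
- awl: pale bone awl lying flat on the bench to the left of the duct, about 148 mm long, 12 mm wide, 9 mm tall; origin near its middle at bench height, x along it to the tip. Bystander.

How it is judged:
On the way, in this order (a step that is already met when the one before it is completed fails the run):
1. the loose panel rocks while the fingers press it (contact force between the fingers and duct above 0.5 N and (value of joint panel_0 between 0.1 and 1.2 rad or value of joint panel_1 between 0.1 and 1.2 rad or value of joint panel_2 between 0.1 and 1.2 rad or value of joint panel_3 between 0.1 and 1.2 rad)), for 0.05 s.
2. that panel stands open, upright (value of joint any of panel_0, panel_1, panel_2, panel_3 above 1.3 rad), for 0.2 s.
At the end, for the whole second after the job is handed in: the loose panel stands open by more than 1.3 rad (75 degrees) and at rest, the other three closed (under 0.1 rad), and the amphora neck, jug spout, pebble and awl within 20 mm of where they began (((value of joint panel_0 above 1.3 rad and velocity of joint panel_0 between -0.05 and 0.05 rad/s and value of joint each of panel_1, panel_2, panel_3 below 0.1 rad) or (value of joint panel_1 above 1.3 rad and velocity of joint panel_1 between -0.05 and 0.05 rad/s and value of joint each of panel_0, panel_2, panel_3 below 0.1 rad) or (value of joint panel_2 above 1.3 rad and velocity of joint panel_2 between -0.05 and 0.05 rad/s and value of joint each of panel_0, panel_1, panel_3 below 0.1 rad) or (value of joint panel_3 above 1.3 rad and velocity of joint panel_3 between -0.05 and 0.05 rad/s and value of joint each of panel_0, panel_1, panel_2 below 0.1 rad)) and distance of each of amphora_neck, jug_spout, pebble, awl from where it was at the start of the episode below 0.02 m); the robot touches nothing.
It fails at once if the amphora neck is shifted or lifted by over 20 mm (distance of amphora_neck from where it was at the start of the episode above 0.02 m).
It fails at once if the jug spout is shifted or lifted by over 20 mm (distance of jug_spout from where it was at the start of the episode above 0.02 m).
It fails at once if the pebble is shifted or lifted by over 20 mm (distance of pebble from where it was at the start of the episode above 0.02 m).
It fails at once if the awl is shifted or lifted by over 20 mm (distance of awl from where it was at the start of the episode above 0.02 m).
It also fails if it takes over 51 s, if anything falls off the work surface, if the arm or the gripper's body presses on something with over 40 N, if the wrist force passes 120 N, or if a joint passes its speed limit or range.

## Robot

A 7-joint arm with a two-finger parallel gripper is mounted at the origin on the work surface. World frame = base frame: x ahead of the robot, y to its left, z up, the work surface at z = 0. Lengths are in m, angles in rad, forces in N, time in s.
With the tool pointing down it reaches from about 0.35 to 0.9 m from the base axis. Payload 8.1 kg.
Tool frame: the origin (TCP) lies at the centre of the arm's flange, where the gripper is bolted on; the fingertips stand 178 mm ahead of it and the grasp point (between the pads) lies 159 mm ahead of it; z points along the fingers, y is the line along which they close (so a half turn about z gives the same grasp; the last joint's range is limited). The gripper opens to 92 mm and grips with 3 to 60 N. Pads are 19 mm wide; open, the fingers measure 130 mm over their backs; the gripper's body (75 mm by 190 mm) begins 47 mm behind the grasp point.
Start: joints at [1.01, 0.434, 0.025, 1.573, -0.012, 1.134, -0.075], TCP at [0.276, -0.561, 0.405] pointing down, gripper open.
Joint ranges: [-2.62, 2.62], [-0.44, 2.09], [-1.27, 1.32], [0.08, 2.57], [-1.32, 4.46], [0.12, 2], [-2.74, 2.74]. Speed limits (rad/s): [2.22, 2.22, 3.01, 3.01, 3.14, 3.14, 3.14].

## Interface

Orientations are given as a rotation vector (axis times angle).
In Python, from cell import arm gives the robot as it stands. The module is installed in compiled form; this text tells all that it offers.
- The arm moves only by the shell command python3 -m inch 'ROWS' [FORCE]. ROWS is text: rows parted by semicolons, each of 5 numbers parted by spaces: the shift along the tool's x, y, z in m, then the turn about the tool's z in rad, then the finger opening in m, from 0 to 0.0918. In form: x y z roll fingers; .... A call has 1 to 5 rows; each row is the pose to reach, as a shift and turn from the pose commanded when the call began, along the tool's axes at that moment; what a row does not reach only later rows make up. A row lasts 1/10 s, in which the tool goes at most 50 mm and 8.59 degrees, less where a joint would pass 70% of its speed; a pose out of reach is approached as far as the arm can. A call with a gripper value outside its range is refused whole. The fingers move at their own pace and stop on an object; FORCE is the grip in N (left out, the last holds). Time passes only in rows, so rows that repeat a pose let the fingers close. It gives the time, the measured TCP pose, the force, the opening and the grip force at its end, in the units of the state.
- arm.observe(): the state, without advancing time (a new reading comes with each control period).
- arm.get_image(name): name is "scene" or "top" or "wrist"; returns the picture (384x512x3 uint8, red, green, blue); there is no depth.
- arm.get_calibration(name): a dict with "intrinsics" (3x3 intrinsics, pixels), "distortion" ([k1, k2, p1, p2, k3] as OpenCV has them; the pictures are not rectified), "pose" (4x4, takes a point from camera to world coordinates). Camera axes: x right, y up, looking along -z (the intrinsics and any distortion apply to the point x, -y, -z); pixel columns grow to the right and rows downward; lengths in m; the calibration is good to about 2 mm. A picture is of the moment at which its call begins: read the wrist's pose just before it. get_calibration takes no time and is no camera call; for the wrist camera it gives the pose at the moment of the call.
- arm.sign_off(): hands the job in; it is judged then, once.
Trained networks look in the newest picture that a camera, given by its name, has taken for a name from the list of things; names that differ only in an ending like _2 or _b are one class to them, and where a whole thing is asked for, a point or a joint stands for the part that bears it (a point fixed in the world has none). Each returns a list of dicts, best first, with "conf" (0 to 1); they miss things now and then, are a little off and sometimes report something else, mostly with a low value. They report only what shows in the picture. A call takes as long as a camera call.
- arm.look_for(camera, query): "point" ([row, column] in pixels, amid what is visible of it).
- arm.silhouettes(camera, query): "region" (384x512 bool, what is visible of it) and "point" ([row, column] in pixels, amid what is visible of it).
- arm.place_of(camera, query): "point" ([row, column] in pixels: a listed point, or the origin of a listed thing).
The state is a dict: "clock": time; "joints": joint angles; "dq": joint speeds; "joint_efforts": joint torques, N m; "position": TCP position; "ee_rot": TCP orientation; "force": force on the tool from outside, world axes, zero at the start; "ft_torque": the same for the moment, N m; "width": opening from 0.0 (shut) to 1.0 (fully open); "gripper_force": force on a finger pad.
Only numpy, scipy, OpenCV 4.12 (cv2) and the standard library are available. Lean on these libraries where they do the work, as an engineer would, in place of code of your own. Each camera call takes 0.05 s, during which the arm holds its last target. There are 200 camera calls.

## Working session

There is one attempt and no reset: what is moved stays moved. The work goes in short steps, Python scripts to look and compute and a shell command to move; the robot and the scene stay as the last step left them, time stands still between calls to the robot, and variables do not carry over. Pictures are saved under pics/ and viewed, at most 10 in all, crops included, and the job is handed in when it is done.

```bash
mkdir -p pics
cat > h.py <<'E'
import numpy as np,cv2
from cell import arm
from scipy.spatial.transform import Rotation as R
def ray(cal,p):
    k=np.array(cal["intrinsics"]);d=np.array(cal["distortion"]);T=np.array(cal["pose"])
    u=cv2.undistortPoints(np.array([[[p[1],p[0]]]],float),k,d)[0,0]
    return T[:3,3],T[:3,:3]@np.array([u[0],-u[1],-1.])
def atz(cal,p,z):
    o,v=ray(cal,p);return o+v*(z-o[2])/v[2]
def tri(rs):
    A=0;b=0
    for o,v in rs:
        v=v/np.linalg.norm(v);P=np.eye(3)-np.outer(v,v);A=A+P;b=b+P@o
    return np.linalg.solve(A,b)
E
python3 - <<'E'
from h import *
s=arm.observe();print({k:np.round(v,3) for k,v in s.items()})
print(R.from_rotvec(s["ee_rot"]).as_matrix().round(3))
ims=[]
for c in("scene","top"):
    im=arm.get_image(c);ims.append(im);cal=arm.get_calibration(c)
    print(c,np.round(cal["pose"],3).tolist())
    for q,z in[("panel_0_disc",.08),("panel_0_edge",.08),("duct_pivot",.076),("duct",0),("amphora_neck",0),("jug_spout",0),("pebble",0),("awl",0)]:
        for r in arm.place_of(c,q)[:5]:
            print(q,round(r["conf"],2),np.round(r["point"]),atz(cal,r["point"],z).round(3))
cv2.imwrite("pics/a.png",cv2.resize(np.vstack(ims)[:,:,::-1],None,fx=.78,fy=.78))
E
```

```text
{'clock': np.float64(0.0), 'joints': array([ 1.01 ,  0.435,  0.025,  1.574, -0.012,  1.134, -0.075]), 'dq': array([ 0.001, -0.001, -0.001, -0.   , -0.   ,  0.003, -0.001]), 'joint_efforts': array([-1.0000e-03, -6.6784e+01,  9.8500e-01, -3.1446e+01, -6.1000e-02,
        4.3000e-02,  0.0000e+00]), 'position': array([ 0.276, -0.56 ,  0.404]), 'ee_rot': array([-3.058e+00, -7.120e-01,  1.000e-03]), 'force': array([-0.026, -0.102,  0.125]), 'ft_torque': array([-0.008, -0.002,  0.004]), 'gripper_force': np.float64(0.0), 'width': np.float64(1.001)}
[[ 0.897  0.442 -0.001]
 [ 0.442 -0.897  0.001]
 [-0.    -0.002 -1.   ]]
scene [[-0.87, -0.355, 0.342, 0.903], [0.493, -0.611, 0.619, 0.694], [-0.011, 0.707, 0.707, 0.89], [0.0, 0.0, 0.0, 1.0]]
panel_0_disc 0.59 [235. 298.] [0.497 0.171 0.08 ]
panel_0_edge 0.72 [243. 257.] [0.595 0.142 0.08 ]
duct_pivot 0.63 [203. 270.] [0.499 0.04  0.076]
duct 0.94 [226. 264.] [0.519 0.045 0.   ]
duct 0.28 [153. 171.] [ 0.624 -0.37   0.   ]
amphora_neck 0.67 [298. 374.] [0.408 0.367 0.   ]
jug_spout 0.69 [138. 220.] [ 0.453 -0.36   0.   ]
jug_spout 0.32 [236. 299.] [0.457 0.12  0.   ]
pebble 0.59 [152. 171.] [ 0.621 -0.373  0.   ]
pebble 0.41 [198. 238.] [ 0.531 -0.08   0.   ]
pebble 0.3 [136. 221.] [ 0.446 -0.367  0.   ]
awl 0.57 [310. 296.] [0.583 0.299 0.   ]
top [[0.021, 0.987, -0.158, 0.329], [-1.0, 0.021, 0.002, -0.029], [0.006, 0.158, 0.987, 1.205], [0.0, 0.0, 0.0, 1.0]]
panel_0_disc 0.72 [206. 180.] [0.49  0.153 0.08 ]
panel_0_edge 0.86 [164. 190.] [0.599 0.133 0.08 ]
duct_pivot 0.81 [202. 229.] [0.502 0.03  0.076]
duct 0.7 [202. 229.] [0.516 0.034 0.   ]
duct 0.47 [238. 106.] [0.409 0.363 0.   ]
amphora_neck 0.94 [234. 107.] [0.419 0.359 0.   ]
jug_spout 0.72 [230. 380.] [ 0.446 -0.376  0.   ]
jug_spout 0.3 [203. 228.] [0.51  0.036 0.   ]
pebble 0.53 [170. 378.] [ 0.614 -0.375  0.   ]
awl 0.58 [178. 136.] [0.574 0.29  0.   ]
```

View pics/a.png

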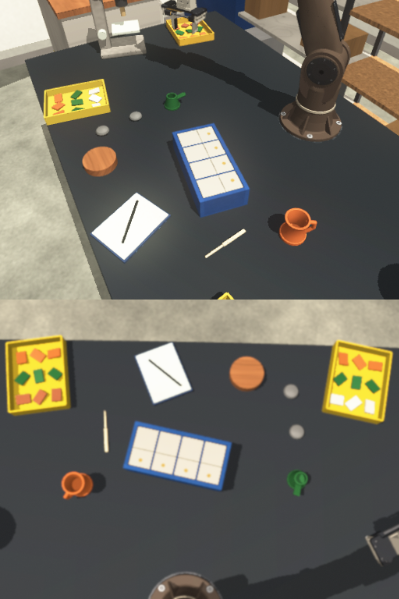

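The top view shows the duct tilted slightly. Its left end is at about (165,450) and its right end at (215,470) in the stacked picture. The amphora is at (77,485), the awl at (105,430) and the jug at (298,482). Next I'll find the brass discs precisely by colour.

Run:
```python
from h import *
out=[];pts={}
for c in("top","scene"):
    im=arm.get_image(c);cal=arm.get_calibration(c)
    k=np.array(cal["intrinsics"]);d=np.array(cal["distortion"])
    hsv=cv2.cvtColor(im,cv2.COLOR_RGB2HSV)
    reg=arm.silhouettes(c,"duct")[0]["region"].astype(np.uint8)
    reg=cv2.morphologyEx(reg,cv2.MORPH_CLOSE,np.ones((9,9)))
    m=((hsv[...,0]>12)&(hsv[...,0]<30)&(hsv[...,1]>60)&(hsv[...,2]>90)&(reg>0)).astype(np.uint8)
    n,l,st,ce=cv2.connectedComponentsWithStats(m)
    print(c)
    L=[(ce[i][1],ce[i][0]) for i in range(1,n) if st[i,4]>=3]
    for i in range(1,n):
        if st[i,4]>=3: print(st[i,4],ce[i].round(1),atz(cal,(ce[i][1],ce[i][0]),.08).round(4))
    pts[c]=[ray(cal,p) for p in sorted(L,key=lambda p:-atz(cal,p,.08)[1])]
    # dark pivot line / panel pale area quad
    w=((hsv[...,1]<70)&(hsv[...,2]>120)&(reg>0)).astype(np.uint8)
    w=cv2.morphologyEx(w,cv2.MORPH_CLOSE,np.ones((7,7)))
    cn=max(cv2.findContours(w,0,2)[0],key=cv2.contourArea)
    P=np.array([atz(cal,(p[0][1],p[0][0]),.08)[:2] for p in cn],np.float32)
    print("panels",cv2.minAreaRect(P*1000))
    ys,xs=np.nonzero(reg);y0,x0=ys.min()-8,xs.min()-8
    out.append(cv2.resize(im[y0:ys.max()+8,x0:xs.max()+8],(600,290)))
if len(pts["top"])==len(pts["scene"]):
    for a,b in zip(*pts.values()): print(tri([a,b]).round(4))
cv2.imwrite("pics/b.png",np.vstack(out)[:,:,::-1])
```

```text
top
20 [179.8 205.2] [0.4909 0.1539 0.08  ]
21 [209. 212.] [0.4753 0.0791 0.08  ]
22 [237.9 218.9] [0.4593 0.0056 0.08  ]
20 [267.2 225.2] [ 0.4448 -0.0686  0.08  ]
panels ((509.37799072265625, 34.006202697753906), (302.2025146484375, 134.67820739746094), 78.38336944580078)
scene
10 [267.2 171. ] [ 0.4447 -0.0641  0.08  ]
12 [276.5 189. ] [0.4596 0.0096 0.08  ]
12 [286.5 209. ] [0.4755 0.0842 0.08  ]
15 [297.7 230.7] [0.4905 0.1584 0.08  ]
panels ((509.957763671875, 38.71819305419922), (301.00469970703125, 132.43775939941406), 78.41536712646484)
[0.4901 0.1553 0.0769]
[0.4746 0.0804 0.0762]
[0.4588 0.0063 0.077 ]
[ 0.444  -0.0679  0.0769]
```

View pics/b.png

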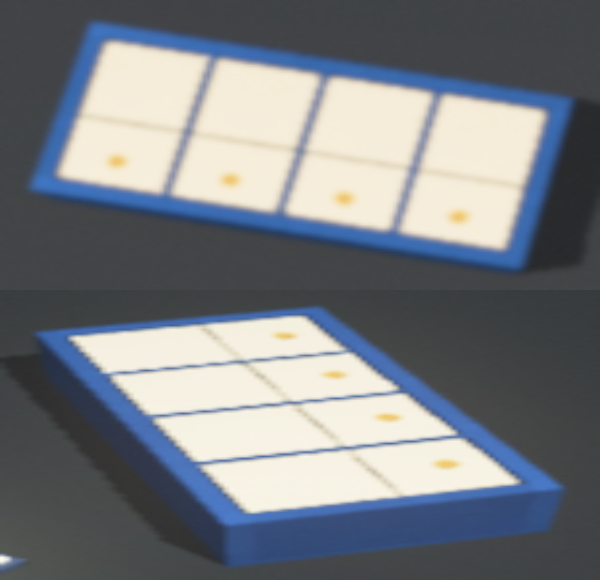

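Four discs found, spaced 76 mm apart, duct yaw about -0.204 rad, height about 0.077–0.08. I'll close the fingers and move towards panel 3.

```bash
python3 -m inch '0.035 -0.035 0 0 0; 0.07 -0.07 0 0 0; 0.105 -0.105 0 0 0; 0.14 -0.14 0 0 0; 0.175 -0.175 0 0 0' 20; python3 -m inch '0.035 -0.035 0 0.14 0; 0.07 -0.07 0 0.28 0; 0.105 -0.105 0 0.42 0; 0.14 -0.14 0 0.56 0; 0.175 -0.175 0 0.662 0'
cat > go.py <<'E'
from h import *
import sys
s=arm.observe();p=s["position"];M=R.from_rotvec(s["ee_rot"]).as_matrix()
g=np.array([float(a) for a in sys.argv[1:4]])+[0,0,.178]   # wanted fingertip point
print("t",s["clock"].round(2),"tip",(p-[0,0,.178]).round(4),"yaw",np.arctan2(M[1,0],M[0,0]).round(3),"z",M[:,2].round(3),"F",s["force"].round(1),"w",s["width"].round(3),"shift",(M.T@(g-p)).round(4))
E
python3 go.py .444 -.067 .11
```

```text
clock: 1.6
position: [0.3561, -0.3244, 0.405]
ee_rot: [3.059, 0.712, 0.001]
force: [1.5, 0.2, -0.0]
width: 0.615
gripper_force: 0.0
clock: 2.1
position: [0.4248, -0.1249, 0.4051]
ee_rot: [3.13, -0.271, 0.001]
force: [1.3, -0.2, 0.0]
width: 0.179
gripper_force: 0.0Traceback (most recent call last):
  File "go.py", line 5, in <module>
    print("t",s["clock"].round(2),"tip",(p-[0,0,.178]).round(4),"yaw",np.arctan2(M[1,0],M[0,0]).round(3),"z",M[:,2].round(3),"F",s["force"].round(1),"w",s["width"].round(3),"shift",(M.T@(g-p)).round(4))
              ^^^^^^^^^^^^^^^^
AttributeError: 'float' object has no attribute 'round'
```

```bash
sed -i 's/s\["clock"\].round(2)/s["clock"]/; s/s\["width"\].round(3)/s["width"]/' go.py; python3 -m inch '0 0 0 0 0; 0 0 0 0 0'; python3 go.py .444 -.067 .11
```

```text
clock: 2.3
position: [0.4247, -0.1259, 0.4049]
ee_rot: [3.131, -0.257, 0.0]
force: [-0.6, -0.9, 0.0]
width: 0.027
gripper_force: 0.0
t 2.3 tip [ 0.4247 -0.1259  0.2269] yaw -0.164 z [ 0. -0. -1.] F [-0.6 -0.9  0. ] w 0.026601772323865795 shift [ 0.0094 -0.0612  0.1168]
```

```bash
python3 -m inch '0.004 -0.025 0.03 0.04 0; 0.0094 -0.05 0.06 0.04 0; 0.0094 -0.0612 0.1 0.04 0; 0.0094 -0.0612 0.1168 0.04 0; 0.0094 -0.0612 0.1168 0.04 0';  python3 go.py .444 -.067 .08
```

```text
clock: 2.8
position: [0.4429, -0.0689, 0.2858]
ee_rot: [3.124, -0.325, -0.008]
force: [0.2, -0.3, 0.2]
width: 0.008
gripper_force: 0.0
t 2.8 tip [ 0.4429 -0.0689  0.1078] yaw -0.207 z [-0.005 -0.    -1.   ] F [ 0.2 -0.3  0.2] w 0.007624957681230539 shift [ 0.0008 -0.0022  0.0278]
```

```bash
python3 -m inch '0 -0.002 0.022 0 0; 0 -0.002 0.026 0 0; 0 -0.002 0.029 0 0; 0 -0.002 0.029 0 0';  python3 go.py .444 -.067 .08; python3 -m inch '0 0 0.003 0 0; 0 0 0.003 0 0'; python3 go.py .444 -.067 .08
```

```text
clock: 3.2
position: [0.4446, -0.0665, 0.2596]
ee_rot: [3.124, -0.327, 0.001]
force: [0.2, 0.3, 0.8]
width: 0.005
gripper_force: 0.0
t 3.2 tip [ 0.4446 -0.0665  0.0816] yaw -0.208 z [ 0.001 -0.    -1.   ] F [0.2 0.3 0.8] w 0.005369703061796502 shift [-0.0005  0.0006  0.0016]
clock: 3.4
position: [0.4448, -0.0662, 0.2578]
ee_rot: [3.124, -0.326, 0.003]
force: [-5.0, -0.8, 20.6]
width: 0.005
gripper_force: 10.3
t 3.4 tip [ 0.4448 -0.0662  0.0798] yaw -0.208 z [ 0.002 -0.001 -1.   ] F [-5.  -0.8 20.6] w 0.004879440788547696 shift [-0.0007  0.001  -0.0002]
```

Panel 3 is firm (20 N without giving). Moving to panel 2.

```bash
python3 -m inch '0 0 -0.025 0 0; 0 -0.038 -0.025 0 0; 0 -0.076 -0.025 0 0; 0 -0.076 -0.012 0 0; 0 -0.076 -0.005 0 0';  python3 go.py .459 .0072 .08; python3 -m inch '0 0 0.003 0 0; 0 0 0.005 0 0; 0 0 0.005 0 0'; python3 go.py .459 .0072 .08
```

```text
clock: 3.9
position: [0.4603, 0.0094, 0.261]
ee_rot: [-3.125, 0.322, -0.001]
force: [-0.3, 0.2, 0.6]
width: 0.001
gripper_force: 0.0
t 3.9 tip [0.4603 0.0094 0.083 ] yaw -0.205 z [ 0.001  0.    -1.   ] F [-0.3  0.2  0.6] w 0.0010171227824369317 shift [-0.0008  0.0024  0.003 ]
clock: 4.2
position: [0.4597, 0.0081, 0.2577]
ee_rot: [3.124, -0.327, -0.0]
force: [-9.9, 2.3, 29.7]
width: 0.004
gripper_force: 14.9
t 4.2 tip [0.4597 0.0081 0.0797] yaw -0.209 z [-0. -0. -1.] F [-9.9  2.3 29.7] w 0.004231276875017112 shift [-0.0005  0.001  -0.0003]
```

Panel 2 is firm too. On to panel 1.

```bash
python3 -m inch '0 0 -0.025 0 0; 0 -0.038 -0.025 0 0; 0 -0.075 -0.025 0 0; 0 -0.075 -0.012 0 0; 0 -0.075 -0.005 0 0';  python3 go.py .475 .0815 .08; python3 -m inch '0 0 0.003 0 0; 0 0 0.005 0 0; 0 0 0.005 0 0'; python3 go.py .475 .0815 .08
```

```text
clock: 4.7
position: [0.4755, 0.0817, 0.2605]
ee_rot: [3.124, -0.325, -0.0]
force: [-0.2, -0.1, -0.4]
width: 0.007
gripper_force: 0.0
t 4.7 tip [0.4755 0.0817 0.0825] yaw -0.207 z [-0. -0. -1.] F [-0.2 -0.1 -0.4] w 0.006840442411627016 shift [-0.0005  0.0003  0.0025]
clock: 5.0
position: [0.4753, 0.0809, 0.2558]
ee_rot: [3.124, -0.328, -0.001]
force: [0.3, -0.2, -0.2]
width: 0.001
gripper_force: 0.1
t 5.0 tip [0.4753 0.0809 0.0778] yaw -0.209 z [-0.001 -0.001 -1.   ] F [ 0.3 -0.2 -0.2] w 0.0012560603875374705 shift [-0.0004 -0.0005 -0.0022]
```

```bash
python3 -m inch '0 0 0.004 0 0; 0 0 0.008 0 0; 0 0 0.012 0 0; 0 0 0.016 0 0; 0 0 0.02 0 0';  python3 go.py .475 .0815 .08
python3 - <<'E'
from h import *
cv2.imwrite("pics/c.png",arm.get_image("scene")[130:290,180:360,::-1].repeat(3,0).repeat(3,1))
E
```

```text
clock: 5.5
position: [0.4758, 0.0823, 0.2357]
ee_rot: [-3.124, 0.325, -0.001]
force: [-0.2, 1.1, 4.7]
width: 0.006
gripper_force: 1.6
t 5.5 tip [0.4758 0.0823 0.0577] yaw -0.207 z [ 0.001  0.001 -1.   ] F [-0.2  1.1  4.7] w 0.005896428135828687 shift [-0.0006  0.0009 -0.0223]
```

View pics/c.png

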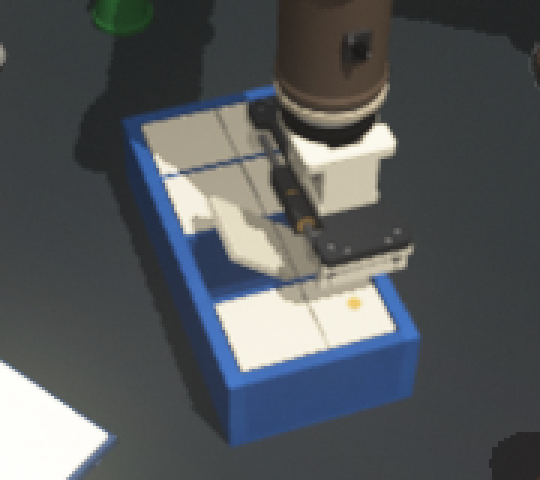

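Panel 1 is the loose one: in the picture its far edge is raised, around (245,225). I'll press it a little deeper, then go over it to its far side.

```bash
python3 -m inch '0 0 0.004 0 0; 0 0 0.008 0 0; 0 0 0.010 0 0; 0 0 0.010 0 0';  python3 go.py .475 .0815 .08; python3 -m inch '0 0 -0.03 0 0; 0 0 -0.07 0 0; 0 0 -0.12 0 0; 0 0 -0.13 0 0'; python3 go.py .475 .0815 .19
python3 - <<'E'
from h import *
cv2.imwrite("pics/d.png",arm.get_image("scene")[130:290,180:360,::-1].repeat(3,0).repeat(3,1))
E
```

```text
clock: 5.95
position: [0.4753, 0.082, 0.2254]
ee_rot: [3.124, -0.325, -0.002]
force: [-0.7, 1.2, 1.1]
width: 0.003
gripper_force: 0.6
t 5.95 tip [0.4753 0.082  0.0474] yaw -0.207 z [-0.001 -0.    -1.   ] F [-0.7  1.2  1.1] w 0.0027287077117182715 shift [-0.0002  0.0005 -0.0326]
clock: 6.35
position: [0.4767, 0.0824, 0.3607]
ee_rot: [-3.122, 0.325, -0.011]
force: [0.1, -0.2, -0.8]
width: 0.003
gripper_force: 0.0
t 6.35 tip [0.4767 0.0824 0.1827] yaw -0.208 z [ 0.007  0.002 -1.   ] F [ 0.1 -0.2 -0.8] w 0.00339123911520508 shift [-0.0015  0.0012 -0.0073]
```

View pics/d.png

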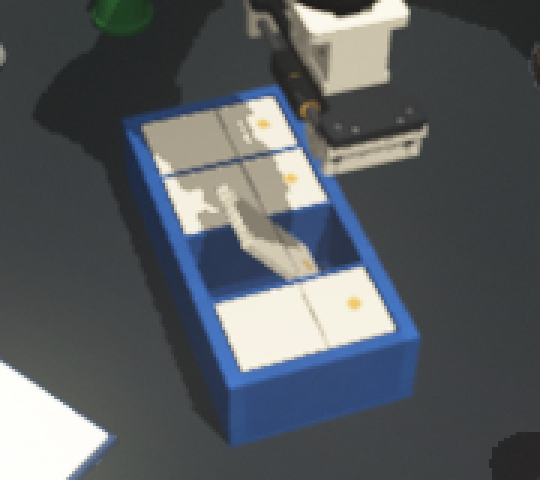

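The panel is tilted by about 1 rad, with its upper edge near (228,195). I'll cross over it, descend beyond it and pull towards the robot.

```bash
python3 -m inch '0.045 0 0 0 0; 0.09 0 0 0 0; 0.126 0 0 0 0; 0.126 0 0.04 0 0; 0.126 0 0.07 0 0';  python3 go.py .51 .0743 .11; python3 -m inch '-0.02 0 0 0 0; -0.035 0 0 0 0; -0.05 0 0 0 0; -0.06 0 0 0 0; -0.066 0 0 0 0'; python3 go.py .51 .0743 .11
```

```text
clock: 6.9
position: [0.5991, 0.0553, 0.2827]
ee_rot: [3.124, -0.327, -0.002]
force: [0.1, -0.2, -0.7]
width: 0.004
gripper_force: 0.0
t 6.9 tip [0.5991 0.0553 0.1047] yaw -0.209 z [-0.002 -0.    -1.   ] F [ 0.1 -0.2 -0.7] w 0.003747958395970385 shift [-0.0912 -0.0001 -0.0051]
clock: 7.4
position: [0.5335, 0.0696, 0.2852]
ee_rot: [3.124, -0.325, -0.001]
force: [1.6, -0.4, 0.9]
width: 0.004
gripper_force: 0.8
t 7.4 tip [0.5335 0.0696 0.1072] yaw -0.207 z [-0.001 -0.    -1.   ] F [ 1.6 -0.4  0.9] w 0.004049657268033893 shift [-0.0239  0.0002 -0.0027]
```

Pushing with light contact. I'll go on in small steps until it meets the stop.

```bash
python3 -m inch '-0.003 0 0 0 0; -0.006 0 0 0 0; -0.009 0 0 0 0; -0.009 0 0 0 0';  python3 go.py .51 .0743 .11; python3 -m inch '-0.002 0 0 0 0; -0.004 0 0 0 0; -0.004 0 0 0 0'; python3 go.py .51 .0743 .11;  python3 - <<'E'
from h import *
cv2.imwrite("pics/e.png",arm.get_image("scene")[130:290,180:360,::-1].repeat(3,0).repeat(3,1))
E
```

```text
clock: 7.8
position: [0.5254, 0.0713, 0.2859]
ee_rot: [3.125, -0.326, 0.0]
force: [0.6, -0.5, 1.0]
width: 0.006
gripper_force: 0.7
t 7.8 tip [0.5254 0.0713 0.1079] yaw -0.208 z [ 0. -0. -1.] F [ 0.6 -0.5  1. ] w 0.006139873921792541 shift [-0.0157  0.0003 -0.0021]
clock: 8.1
position: [0.5242, 0.0714, 0.2861]
ee_rot: [-3.124, 0.327, -0.01]
force: [15.9, -3.6, -12.5]
width: 0.004
gripper_force: 8.0
t 8.1 tip [0.5242 0.0714 0.1081] yaw -0.209 z [ 0.007  0.    -1.   ] F [ 15.9  -3.6 -12.5] w 0.004078911129010023 shift [-0.0145  0.0001 -0.002 ]
```

View pics/e.png

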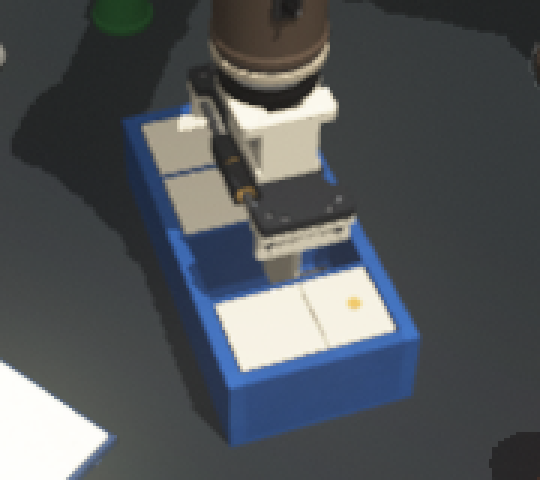

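The 16 N force jump comes where the stop was expected, with the fingertip about 14 mm beyond the pivot. I'll retreat away from the panel, go up and check.

```bash
python3 -m inch '0.02 0 0 0 0; 0.05 0 0 0 0; 0.09 0 -0.01 0 0; 0.11 0 -0.05 0 0; 0.11 0 -0.1 0 0'; python3 -m inch '0.03 0 -0.04 0 0; 0.05 0 -0.08 0 0; 0.05 0 -0.08 0 0; 0.05 0 -0.08 0 0'
python3 - <<'E'
from h import *
a=arm.get_image("scene")[100:320,160:420,::-1];b=arm.get_image("top")[120:340,80:400,::-1]
cv2.imwrite("pics/f.png",cv2.resize(np.hstack([a,b]),None,fx=1.35,fy=1.35))
E
```

```text
clock: 8.65
position: [0.6306, 0.0482, 0.3844]
ee_rot: [3.123, -0.328, -0.007]
force: [1.2, 0.6, -0.7]
width: 0.004
gripper_force: 0.0
clock: 9.05
position: [0.6782, 0.0394, 0.4661]
ee_rot: [-3.124, 0.326, -0.001]
force: [-1.5, 0.4, -0.5]
width: 0.001
gripper_force: 0.0
```

View pics/f.png

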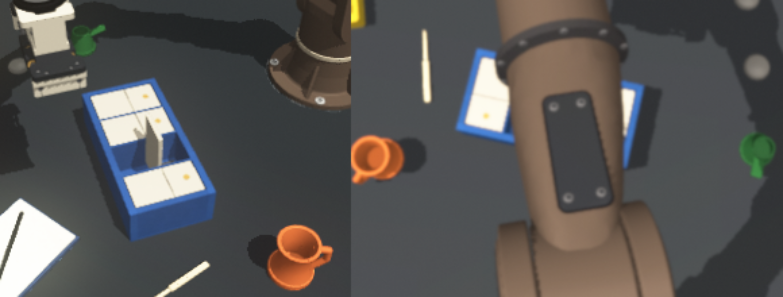

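The panel stands upright at (152,142), the other three are closed, the bystanders are in place and the robot is clear.

```bash
python3 -c "
from cell import arm
print(arm.sign_off())"
```

```text
the job is handed in; nothing more can be done
None
```

Panel 1 (second from the robot's left) was the loose one; I pushed it upright to its stop and handed the job in at about 9 s, with panels 2 and 3 pressed and found firm, panel 0 never pressed, and no bystander touched.

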